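Set the finished padlocks in the foam tray by size

TASK

Gather the three closed padlocks standing at the front of the bench into the foam-lined tray: stand each upright, fully down in the cutout of its own size, the smallest padlock in the shortest cutout, the middle one in the middle-sized cutout and the largest in the longest. Leave the padlock with the open shackle and the bare padlock body without a shackle standing where they are.

Things in the scene. Friction and masses are not known exactly. Their poses are not given: they have to be found in the camera images.
- padlock_small_mid (a point): Small closed brass padlock with steel shackle, standing upright on the bench: 18 mm thick (own x), 36 mm wide (own y), 55 mm tall (own z, up); body 0 to 30 mm above its foot, the shackle loop in the y-z plane above that. This point is its centre, 27.5 mm above its foot. Take it across its thickness.
- padlock_medium_mid (a point): Medium closed brass padlock with steel shackle, the same pattern as the small one, standing upright on the bench: 18 mm thick (own x), 50 mm wide (own y), 76 mm tall (own z, up); body 0 to 41 mm above its foot, the shackle loop in the y-z plane above that. This point is its centre, 38 mm above its foot. Take it across its thickness.
- padlock_large_mid (a point): Large closed steel padlock with a ribbed (laminated) body and thick shackle, standing upright on the bench: 21 mm thick (own x), 58 mm wide (own y), 88 mm tall (own z, up); body 0 to 47 mm above its foot, the shackle loop in the y-z plane above that. This point is its centre, 44 mm above its foot. Take it across its thickness.
- cutout_small (a point): Shortest of the three rectangular cutouts in the dark foam (pale cutout floors) of the low wooden tray: 48 mm long (own y, along the tray) by 30 mm wide (own x), 6 mm deep. This point is its floor's centre, 13 mm above the bench; foam top and tray rim are 6 mm higher, and fingers must stay above them. The three foam blocks (54 x 80 mm) lie in a row in any order, 80 mm apart; the tray is fixed.
- cutout_medium (a point): Middle of the three rectangular cutouts in the dark foam (pale cutout floors) of the low wooden tray: 62 mm long (own y, along the tray) by 30 mm wide (own x), 6 mm deep. This point is its floor's centre, 13 mm above the bench; foam top and tray rim are 6 mm higher, and fingers must stay above them. The three foam blocks (54 x 80 mm) lie in a row in any order, 80 mm apart; the tray is fixed.
- cutout_large (a point): Longest of the three rectangular cutouts in the dark foam (pale cutout floors) of the low wooden tray: 70 mm long (own y, along the tray) by 33 mm wide (own x), 6 mm deep. This point is its floor's centre, 13 mm above the bench; foam top and tray rim are 6 mm higher, and fingers must stay above them. The three foam blocks (54 x 80 mm) lie in a row in any order, 80 mm apart; the tray is fixed.
- open_padlock_mid (a point): Look-alike: brass padlock standing with its shackle OPEN (swung and raised), 28 x 52 x 91 mm (own x, y, z). Point half-way up. Does not belong in the tray.
- bare_body_mid (a point): Look-alike: brass padlock body without any shackle, two holes in its top, 24 x 38 x 42 mm (own x, y, z). Point half-way up. Does not belong in the tray.
Not all that is in view belongs to the job. What is shaped like the part that bears padlock_medium_mid but purple is not meant.

How it is judged:
At the end, for the whole second after the job is handed in: Each closed padlock stands upright (within 0.15 rad) on the floor of its own cutout (centre within 12 mm of the cutout's centre, no more than 4 mm high), released and at rest; the open padlock and the bare body are within 25 mm of where they stood (horizontal distance between padlock_small_mid and cutout_small below 0.012 m and z of padlock_small_mid in the frame of cutout_small below 0.0315 m and angle between each of padlock_small_mid, padlock_medium_mid, padlock_large_mid's own z axis and vertical below 0.15 rad and linear speed of each of padlock_small, padlock_medium, padlock_large below 0.02 m/s and contact force between each of padlock_small, padlock_medium, padlock_large and the fingers below 0.1 N and horizontal distance between padlock_medium_mid and cutout_medium below 0.012 m and z of padlock_medium_mid in the frame of cutout_medium below 0.042 m and horizontal distance between padlock_large_mid and cutout_large below 0.012 m and z of padlock_large_mid in the frame of cutout_large below 0.048 m and distance of each of open_padlock_mid, bare_body_mid from where it was at the start of the episode below 0.025 m); the robot touches nothing.
It fails at once if the open padlock is moved by more than 25 mm or tipped over (distance of open_padlock_mid from where it was at the start of the episode above 0.025 m or angle between open_padlock_mid's own z axis and vertical above 0.5 rad).
It fails at once if the bare padlock body is moved by more than 25 mm or tipped over (distance of bare_body_mid from where it was at the start of the episode above 0.025 m or angle between bare_body_mid's own z axis and vertical above 0.5 rad).
It also fails if it takes over 102 s, if anything falls off the work surface, if the arm or the gripper's body presses on something with over 40 N, if the wrist force passes 120 N, or if a joint passes its speed limit or range.

ROBOT

A 7-joint arm with a two-finger parallel gripper is mounted at the origin on a cart in front of the work surface, level with it; the furniture and walls round the work are solid. World frame = base frame: x ahead of the robot, y to its left, z up, the work surface at z = 0. Lengths are in m, angles in rad, forces in N, time in s.
With the tool pointing down it reaches from about 0.4 to 0.875 m from the base axis. Payload 19.3 kg.
Tool frame: the origin (TCP) lies between the finger pads; the fingertips stand 11 mm ahead of it and the grasp point (between the pads) lies 8 mm behind it; z points along the fingers, y is the line along which they close (so a half turn about z gives the same grasp; the last joint's range is limited). The gripper opens to 85 mm and grips with 20 to 120 N. Pads are 22 mm wide; open, the fingers measure 114 mm over their backs; the gripper's body (76 mm by 85 mm) begins 54 mm behind the grasp point. The pads swing forward as they close: fully open they stand 13 mm farther back than shut.
Start: joints at [1.254, 0.521, -0.036, 1.599, 0.021, 1.021, -0.113], TCP at [0.153, -0.606, 0.208] pointing down, gripper open.
Joint ranges: [-2.91, 2.91], [-0.3, 2.13], [-1.5, 1.42], [0.17, 2.43], [-1.26, 4.41], [0.16, 1.93], [-2.52, 2.52]. Speed limits (rad/s): [1.89, 1.89, 2.39, 2.39, 3.01, 3.01, 3.01].

INTERFACE

Orientations are given as a unit quaternion [x, y, z, w].
In Python, from station import robot gives the robot as it stands.
- The arm moves only by the tool step_arm, never from a script. Its argument "increments" is a list of rows, each a list of 5 numbers: the shift along the world's x, y, z in cm, then the turn about the world's z in degrees, then the opening, from 0 (shut) to 1 (fully open). In form: [[tx, ty, tz, turn, jaw], ...]. A call has 1 to 8 rows; each row shifts and turns the commanded pose from where the row before left it; what a row does not reach is not made up. A row lasts 1/8 s, in which the tool goes at most 62.5 mm and 10.7 degrees, less where a joint would pass 70% of its speed; a pose out of reach is approached as far as the arm can. A call is refused whole if a number of a shift passes 6.25 or a number of a turn 10.7, either way. A call with a gripper value outside its range is refused whole. The fingers move at their own pace and stop on an object; "squeeze" is the grip in N (left out, the last holds). Time passes only in rows, so rows that do not move let the fingers close. It gives the time, the measured TCP pose, the force, the opening and the grip force at its end, in the units of the state.
- robot.get_state(): the state, without advancing time (a new reading comes with each control period).
- robot.get_image(name): name is "scene" or "top" or "wrist"; returns a dict with "image" (420x560x3 uint8, blue, green, red), "z_map" (420x560 float32, m along the optical axis (not along the pixel's ray), 0 where there is no reading), "fx", "fy", "cx", "cy" (pixels), "k1" (the pictures are not rectified: a ray, as slopes to the right and down, at radius r is drawn at 1 + k1 r^2 times it, then the intrinsics apply), "R" (3x3) and "t" (3): a world point X has camera coordinates R X + t; the wrist camera has in their place "mount" (4x4, takes a point from camera to tool coordinates, whose origin is the TCP and whose axes are the flange's). Camera axes: x right, y down, z forward; pixel columns grow to the right and rows downward; lengths in m; the calibration is good to about 2 mm. A picture is of the moment at which its call begins: read the wrist's pose just before it.
- robot.hand_in(): hands the job in; it is judged then, once.
Trained networks look in the newest picture that a camera, given by its name, has taken for a name from the list of things; names that differ only in an ending like _2 or _b are one class to them, and where a whole thing is asked for, a point or a joint stands for the part that bears it (a point fixed in the world has none). Each returns a list of dicts, best first, with "confidence" (0 to 1); they miss things now and then, are a little off and sometimes report something else, mostly with a low value. They report only what shows in the picture. A call takes as long as a camera call. They do not tell look-alikes from the thing itself.
- robot.look_for(query, camera): "extent" ([left, top, width, height] in pixels, round what is visible of it).
- robot.cut_out(query, camera): "mask" (420x560 bool, what is visible of it) and "extent" ([left, top, width, height] in pixels, round what is visible of it).
The state is a dict: "t": time; "q": joint angles; "joint_velocities": joint speeds; "effort": joint torques, N m; "position": TCP position; "tool_rot": TCP orientation; "wrist_force": force on the tool from outside, world axes, zero at the start; "wrist_torque": the same for the moment, N m; "gripper_width": opening from 0.0 (shut) to 1.0 (fully open); "grip_force": force on a finger pad.
Only numpy, scipy, OpenCV 4.12 (cv2) and the standard library are available. Lean on these libraries where they do the work, as an engineer would, in place of code of your own. Each camera call takes 0.05 s, during which the arm holds its last target. There are 200 camera calls.

## Working session

There is one attempt and no reset: what is moved stays moved. The work goes in short steps, Python scripts to look and compute and a tool call to move; the robot and the scene stay as the last step left them, time stands still between calls to the robot, and variables do not carry over. Pictures are saved under pics/ and viewed, at most 14 in all, crops included, and the job is handed in when it is done.

Besides the shell and the picture viewer there is one more tool, called after "Call:" as name([rows], argument=value, ...), one row to a line, values as JSON. step_arm: Moves the arm, as the interface text tells. Its arguments: {"type":"object","properties":{"increments":{"type":"array","items":{"type":"array","items":{"type":"number"}}},"squeeze":{"type":"number"}},"required":["increments"]}

```bash
mkdir -p pics
cat > h.py <<'E'
import numpy as np, cv2
from station import robot
def cam(n):
    im=robot.get_image(n)
    if 'R' not in im:
        pass
    return im
def world(im,mask=None):
    h,w=im['z_map'].shape
    u,v=np.meshgrid(np.arange(w),np.arange(h))
    d=np.stack([(u-im['cx'])/im['fx'],(v-im['cy'])/im['fy']],-1)
    s=d.copy()
    for _ in range(8): s=d/(1+im['k1']*(s**2).sum(-1,keepdims=True))
    P=np.concatenate([s,np.ones((h,w,1))],-1)*im['z_map'][...,None]
    return (P-im['t'])@im['R']
E
python3 - <<'E'
from h import *
print(robot.get_state())
for n in ['top','scene']:
    im=cam(n); cv2.imwrite(f'pics/{n}0.png',im['image'])
    print(n,im['fx'],im['k1'],im['R'].round(2).tolist(),im['t'])
    W=world(im)
    for q in ['padlock_small_mid','padlock_medium_mid','padlock_large_mid','open_padlock_mid','bare_body_mid','cutout_small','cutout_medium','cutout_large']:
        try:
            for r in robot.cut_out(q,n)[:4]:
                m=r['mask']&(im['z_map']>0); p=W[m]
                print(q,round(r['confidence'],2),[int(a) for a in r['extent']],np.median(p,0).round(3),p[:,2].max().round(3))
        except Exception as e: print(q,e)
E
```

```text
{'t': 0.0, 'q': array([ 1.25376317,  0.52202194, -0.0363087 ,  1.60000154,  0.021208  ,
        1.0210785 , -0.11280315]), 'joint_velocities': array([ 0.00015223,  0.00097912, -0.00118603,  0.00060374, -0.00057156,
       -0.00125181, -0.00109298]), 'effort': array([-4.61072668e-04, -9.27119637e+01,  1.97923690e+00, -3.69937456e+01,
        1.78656040e-02,  7.94914900e-03,  1.99060361e-05]), 'position': array([ 0.15257172, -0.60572383,  0.20732333]), 'tool_rot': array([ 9.92395235e-01,  1.23090952e-01, -1.16359037e-04, -5.49918488e-04]), 'wrist_force': array([-0.90730611, -0.03481595, -0.40534392]), 'wrist_torque': array([-0.00270829, -0.10617624, -0.02715758]), 'grip_force': 0.0, 'gripper_width': 0.9990469715501399}
top 398.39712310537834 0.04049591006805048 [[0.02, -1.0, -0.02], [-0.99, -0.02, -0.16], [0.16, 0.02, -0.99]] [-0.02447086  0.46211946  0.85032516]
padlock_small_mid 0.57 [401, 228, 22, 14] [ 0.411 -0.312  0.029] 0.055
padlock_medium_mid 0.58 [283, 223, 12, 24] [ 0.404 -0.038  0.042] 0.078
padlock_medium_mid 0.55 [379, 188, 23, 13] [ 0.504 -0.263  0.04 ] 0.077
padlock_lar
[... 719 characters left out ...]
.407 -0.32   0.026] 0.042
padlock_small_mid 0.33 [210, 209, 25, 11] [0.487 0.194 0.02 ] 0.027
padlock_medium_mid 0.9 [367, 236, 22, 30] [ 0.504 -0.271  0.036] 0.082
padlock_medium_mid 0.63 [266, 230, 18, 28] [ 0.401 -0.042  0.035] 0.081
padlock_large_mid 0.96 [324, 246, 26, 36] [ 0.393 -0.213  0.04 ] 0.092
open_padlock_mid 0.69 [301, 231, 17, 37] [ 0.416 -0.132  0.04 ] 0.095
bare_body_mid 0.79 [340, 234, 20, 21] [ 0.509 -0.196  0.032] 0.049
cutout_small 0.63 [189, 203, 25, 12] [0.483 0.278 0.022] 0.029
cutout_small 0.41 [300, 231, 18, 35] [ 0.415 -0.129  0.037] 0.094
cutout_medium 0.65 [230, 212, 29, 19] [0.486 0.115 0.022] 0.027
cutout_large 0.78 [208, 208, 26, 14] [0.486 0.198 0.021] 0.027
```

Run:
```python
import cv2,numpy as np
a=cv2.imread('pics/top0.png')[172:257,120:432]; b=cv2.imread('pics/scene0.png')[192:296,180:400]
a=cv2.resize(a,(796,217),interpolation=2); b=cv2.resize(b,(796,376),interpolation=2)
cv2.imwrite('pics/c0.png',np.vstack([a,b]))
```

```text
(no output)
```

View pics/c0.png

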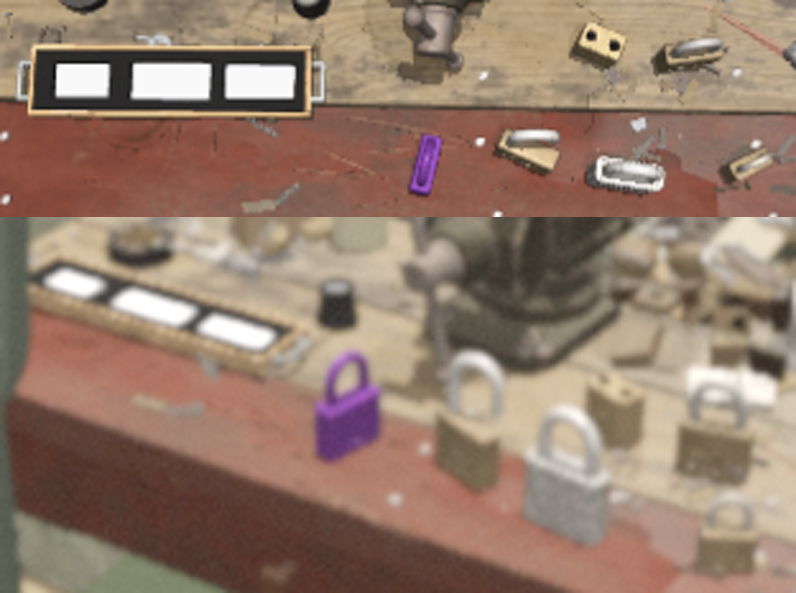

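View pics/scene0.png

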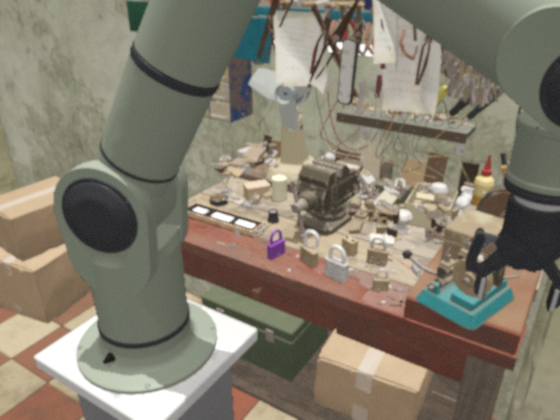

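The top view is cropped from column 120 and row 172, enlarged 2.55x.
- **Medium candidates:** there are two, the purple one at top px (288,235) and the brass one at (390,194). The brass one fits, because the purple one is explicitly not meant.
- **Look-alikes:** the open padlock is at (326,229) and the bare body at (354,189).
- **Other targets:** the large ribbed steel padlock is at (364,238) and the small brass one at (412,235).
- **Cutouts, left to right:** small, large, medium (54, 80 and 72 crop px long).

Next I'll measure poses and obstacles.

```bash
cat >> h.py <<'E'
def rect(p):
    c,s,a=cv2.minAreaRect((p[:,:2]*1000).astype(np.float32))
    b=cv2.boxPoints((c,s,a)); e=[b[1]-b[0],b[2]-b[1]]; l=max(e,key=np.linalg.norm)
    return np.round(c,1),np.round(sorted(s),1),round(np.degrees(np.arctan2(l[1],l[0]))%180,1)
E
python3 - <<'E'
from h import *
im=cam('top');W=world(im);z=W[...,2]
D={'small':(.411,-.312,.02,.06),'medium':(.504,-.263,.03,.08),'large':(.397,-.204,.036,.095),'open':(.42,-.127,.02,.1),'bare':(.512,-.188,.03,.05)}
for k,(x,y,a,b) in D.items():
    m=(np.hypot(W[...,0]-x,W[...,1]-y)<.042)&(z>a)&(z<b)&(im['z_map']>0)
    print(k,m.sum(),rect(W[m]),W[m].mean(0).round(4))
g=im['image'].min(2)
for k,y in [('small',.275),('large',.194),('medium',.113)]:
    m=(abs(W[...,0]-.478)<.04)&(abs(W[...,1]-y)<.04)&(g>150)&(z<.03)
    print(k,m.sum(),rect(W[m]),W[m].mean(0).round(4),np.median(z[m]))
print('heightmap max cm; rows x .30.., cols y .40 ..-.70')
for x in np.arange(.3,.75,.05):
    print(round(x,2),[int(100*max(z[(abs(W[...,0]-x)<.025)&(abs(W[...,1]-y)<.025)&(im['z_map']>0)],default=-1)) for y in np.arange(.4,-.7,-.05)])
E
```

```text
small 143 (array([ 412.6, -316.4]), array([17.4, 36.6]), np.float32(116.8)) [ 0.412  -0.3144  0.0347]
medium 203 (array([ 507.5, -266.9]), array([18.5, 48.6]), np.float32(97.4)) [ 0.505  -0.2635  0.0508]
large 264 (array([ 399.8, -209.7]), array([21.1, 58. ]), np.float32(81.0)) [ 0.3984 -0.2062  0.0609]
open 289 (array([ 422.2, -126.7]), array([25.2, 51.9]), np.float32(66.6)) [ 0.4196 -0.1257  0.0538]
bare 199 (array([ 515.5, -189.1]), array([24.2, 37.7]), np.float32(65.5)) [ 0.5147 -0.1885  0.0407]
small 297 (array([477.2, 279.3]), array([59.1, 62.2]), np.float32(91.6)) [0.477  0.2747 0.0143] 0.013796465267766607
large 483 (array([480.2, 192.9]), array([71.9, 74.1]), np.float32(175.5)) [0.4792 0.1946 0.0138] 0.013936434529956764
medium 377 (array([488. , 112.4]), array([51.4, 78.1]), np.float32(91.2)) [0.4791 0.1147 0.014 ] 0.013644608632512439
heightmap max cm; rows x .30.., cols y .40 ..-.70
0.3 [-78, -78, -78, -78, -78, -78, -78, -78, -78, -78, -78, -78, -79, -78, -78, -79, -78, 10, 19, 15, -79, -78]
0.35 [0, 0, 0, 0, 0, 0, 1, 0, 0, 0, 0, 0, 0, 0, 0, 0, 15, 18, 19, 16, 5, -78]
0.4 [0, 0, 0, 0, 0, 0, 1, 0, 0, 7, 8, 9, 9, 8, 5, 5, 5, 15, 18, 16, 5, -100]
0.45 [0, 1, 2, 2, 2, 2, 2, 2, 0, 4, 9, 9, 0, 1, 2, 2, 6, 14, 17, 17, 9, -100]
0.5 [0, 1, 2, 2, 2, 2, 2, 2, 17, 17, 0, 4, 4, 7, 7, 3, 15, 15, 15, 15, 5, -100]
0.55 [0, 0, 2, 4, 3, 2, 3, 3, 16, 17, 17, 4, 4, 0, 2, 37, 15, 15, 15, 15, 5, -100]
0.6 [0, 8, 8, 4, 3, 3, 49, 46, 44, 50, 50, 51, 51, 50, 50, 45, 7, 15, 21, 15, 11, 3]
0.65 [0, 44, 45, 45, 45, 48, 49, 48, 49, 50, 50, 49, 50, 50, 50, 49, 41, 20, 21, 19, 12, 3]
0.7 [7, 9, 9, 10, 4, 7, 7, 2, 16, 16, 16, 9, 9, 8, 9, 9, 8, 16, 20, 20, -100, -100]
```

Run:
```python
from h import *
im=cam('top');W=world(im);z=W[...,2]
m=(z>.25)&(im['z_map']>0)
p=W[m]
for y in np.arange(.4,-.7,-.05):
    q=p[(abs(p[:,1]-y)<.025)&(p[:,0]>.4)]
    if len(q): i=q[:,0].argmin();print(round(y,2),len(q),q[i].round(3),q[:,2].min().round(2))
im=robot.get_image('top')['image']; im[m]=im[m]//2+np.array([0,0,127],np.uint8)
cv2.imwrite('pics/top1.png',im)
```

```text
0.35 117 [0.658 0.336 0.443] 0.43
0.3 463 [0.657 0.302 0.433] 0.43
0.25 564 [0.657 0.231 0.434] 0.42
0.2 728 [0.643 0.176 0.436] 0.29
0.15 742 [0.639 0.156 0.457] 0.29
0.1 1329 [0.584 0.076 0.403] 0.4
0.05 3153 [0.578 0.07  0.392] 0.39
0.0 2322 [0.616 0.024 0.391] 0.38
-0.05 1904 [ 0.587 -0.06   0.378] 0.37
-0.1 2357 [ 0.625 -0.076  0.503] 0.35
-0.15 237 [ 0.609 -0.175  0.508] 0.37
-0.2 2093 [ 0.586 -0.187  0.462] 0.35
-0.25 2182 [ 0.591 -0.24   0.449] 0.35
-0.3 3732 [ 0.591 -0.323  0.372] 0.35
-0.35 1533 [ 0.572 -0.341  0.365] 0.37
-0.4 155 [ 0.629 -0.388  0.396] 0.38
```

View pics/top1.png

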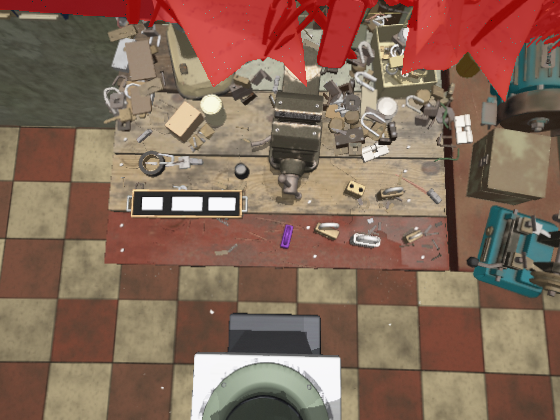

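The top view shows posters and cables overhanging at x>0.57, z>0.35. The vise nose is at (290,185) with height 0.17, and the key machine is at (515,250). I'll keep low and at x<0.52, taking the large padlock first.

Call:
step_arm([
  [0, 0, 4, 0, 0.7],
  [0, 0, 4, 0, 0.7],
  [2.1, 3.3, 0, 5.6, 0.7],
  [2.1, 3.3, 0, 5.6, 0.7],
  [2.1, 3.3, 0, 5.6, 0.7],
  [2.1, 3.3, 0, 5.6, 0.7],
  [2.1, 3.3, 0, 5.6, 0.7],
  [2.1, 3.3, 0, 5.6, 0.7],
], squeeze=50)

```text
t: 2.05
position: [0.2792, -0.407, 0.2881]
tool_rot: [0.914, 0.406, -0.0, 0.0]
wrist_force: [1.0, -0.4, -0.3]
gripper_width: 0.7
grip_force: 0.0
```

Call:
step_arm([
  [2, 3.3, -1.2, 5.5, 0.7],
  [2, 3.3, -1.2, 5.5, 0.7],
  [2, 3.3, -1.2, 5.5, 0.7],
  [2, 3.3, -1.2, 5.5, 0.7],
  [2, 3.3, -1.2, 5.5, 0.7],
  [2.1, 3.3, -1, 5.8, 0.7],
  [0, 0, 0, 0, 0.7],
  [0, 0, 0, 0, 0.7],
])

```text
t: 3.05
position: [0.3994, -0.2105, 0.218]
tool_rot: [0.761, 0.649, -0.0, 0.0]
wrist_force: [-0.2, -0.9, 0.2]
gripper_width: 0.7
grip_force: 0.0
```

```bash
cat >> h.py <<'E'
from scipy.spatial.transform import Rotation as Ro
def wrist():
    s=robot.get_state(); im=robot.get_image('wrist'); M=np.array(im['mount'])
    Rt=Ro.from_quat(s['tool_rot']).as_matrix()
    Rw=Rt@M[:3,:3]; tw=Rt@M[:3,3]+s['position']   # cam->world
    im['R']=Rw.T; im['t']=-Rw.T@tw
    y=Rt[:,1]; print('t',round(s['t'],2),'tcp',s['position'].round(4),'tooly yaw',np.degrees(np.arctan2(y[1],y[0])).round(1),'down',Rt[2,2].round(4),'w',round(s['gripper_width'],3),'F',s['wrist_force'].round(1),'grip',round(s['grip_force'],1))
    return im
E
python3 - <<'E'
from h import *
im=wrist(); W=world(im);z=W[...,2]; cv2.imwrite('pics/w1.png',im['image'])
D={'small':(.412,-.315,.02,.06),'medium':(.506,-.265,.03,.08),'large':(.399,-.208,.036,.095),'bare':(.512,-.188,.03,.05)}
for k,(x,y,a,b) in D.items():
    m=(np.hypot(W[...,0]-x,W[...,1]-y)<.042)&(z>a)&(z<b)&(im['z_map']>0)
    if m.sum()>50: print(k,m.sum(),rect(W[m]),W[m].mean(0).round(4),W[m][:,2].max())
E
```

```text
t 3.05 tcp [ 0.3994 -0.2105  0.218 ] tooly yaw -9.0 down -1.0 w 0.7 F [-0.2 -0.9  0.2] grip 0.0
small 453 (array([ 414.7, -319.2]), array([17.3, 36.6]), np.float32(117.5)) [ 0.4145 -0.3149  0.0342] 0.05449272335464779
medium 896 (array([ 510.2, -269.8]), array([17.9, 49.7]), np.float32(98.2)) [ 0.5075 -0.2659  0.0505] 0.07653810947296874
large 1025 (array([ 402.1, -211.4]), array([20.2, 57.6]), np.float32(81.5)) [ 0.4028 -0.2073  0.0618] 0.0883090771799415
bare 922 (array([ 518.1, -191.3]), array([24.4, 38. ]), np.float32(67.2)) [ 0.517  -0.1904  0.0403] 0.04331559151590525
```

View pics/w1.png

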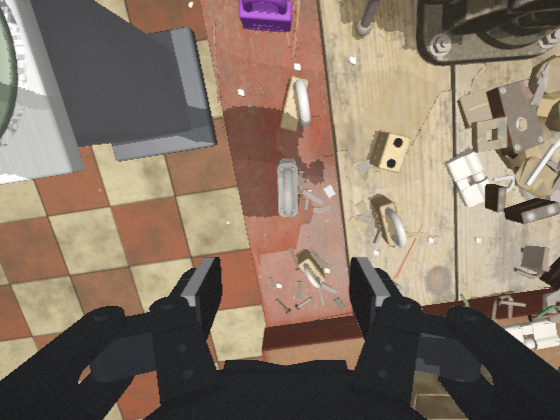

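The wrist view shows the steel lock at px (289,188), the small brass at (312,268), the medium at (390,222), the bare body at (390,152) and the open one at (297,105). It agrees with the top camera to about 2-3 mm and the sizes match. I'll go down on the large one now.

Call:
step_arm([
  [0.25, -0.1, -4, 0.5, 0.7],
  [0, 0, -4, 0, 0.7],
  [0, 0, -4, 0, 0.7],
  [0, 0, -3, 0, 0.7],
  [0, 0, -2, 0, 0.7],
  [0, 0, -1.2, 0, 0.7],
  [0, 0, 0, 0, 0.7],
  [0, 0, 0, 0, 0.4],
])

```text
t: 4.1
position: [0.4025, -0.2115, 0.0366]
tool_rot: [0.758, 0.653, 0.0, 0.0]
wrist_force: [-0.1, 0.2, 0.4]
gripper_width: 0.502
grip_force: 0.0
```

Call:
step_arm([
  [0, 0, 0, 0, 0.2],
  [0, 0, 0, 0, 0.1],
  [0, 0, 0, 0, 0.1],
  [0, 0, 0, 0, 0.1],
  [0, 0, 0, 0, 0.1],
  [0, 0, 1, 0, 0.1],
  [0, 0, 1, 0, 0.1],
  [0, 0, 0, 0, 0.1],
])

```text
t: 5.1
position: [0.4025, -0.2114, 0.0568]
tool_rot: [0.757, 0.653, 0.0, 0.001]
wrist_force: [-0.3, -1.0, -3.4]
gripper_width: 0.105
grip_force: 18.9
```

Call:
step_arm([
  [0, 0, 0, 0, 0],
  [0, 0, 0, 0, 0],
])

```text
t: 5.35
position: [0.402, -0.211, 0.0557]
tool_rot: [0.757, 0.653, -0.0, -0.0]
wrist_force: [-0.6, 0.0, -3.6]
gripper_width: 0.097
grip_force: 48.6
```

Run:
```python
from h import *
im=wrist(); cv2.imwrite('pics/w2.png',im['image'])
```

```text
t 5.35 tcp [ 0.402  -0.211   0.0557] tooly yaw -8.5 down -1.0 w 0.097 F [-0.6  0.  -3.6] grip 48.6
```

View pics/w2.png

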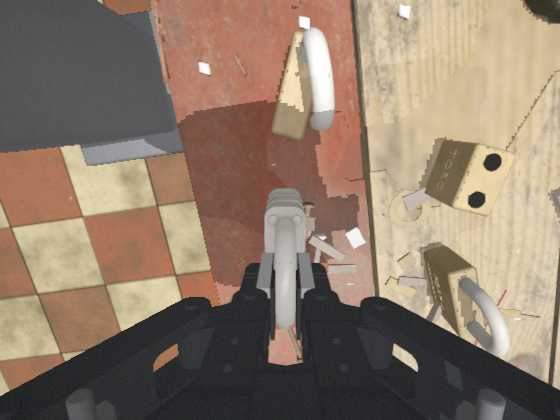

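Two rivets on the ribbed body and the shackle are between the pads. The look-alikes are untouched (open at (300,85), bare at (470,180)). The opening reads small, so I'll check the held pose after lifting.

Call:
step_arm([
  [0, 0, 5, 0, 0],
  [0, 0, 5, 0, 0],
  [0, 0, 5, 0, 0],
  [0, 0, 4, 0, 0],
  [0, 0, 0, 0, 0],
])

```text
t: 6.02
position: [0.4032, -0.2116, 0.2481]
tool_rot: [0.757, 0.653, 0.001, 0.002]
wrist_force: [-0.1, -0.3, -4.8]
gripper_width: 0.095
grip_force: 49.7
```

Run:
```python
from h import *
im=wrist(); W=world(im)
for v in range(195,300,12): print(v,[W[v,u].round(3).tolist() for u in (275,286,297)])
s=cam('scene'); cv2.imwrite('pics/s2.png',cv2.resize(s['image'][130:300,230:430],None,fx=3.5,fy=3.5,interpolation=2))
```

```text
t 6.03 tcp [ 0.4032 -0.2116  0.2481] tooly yaw -8.5 down -1.0 w 0.095 F [-0.1 -0.3 -4.8] grip 49.7
195 [[0.402, -0.183, 0.231], [0.408, -0.184, 0.232], [0.414, -0.185, 0.229]]
207 [[0.403, -0.183, 0.258], [0.408, -0.184, 0.258], [0.413, -0.185, 0.257]]
219 [[0.402, -0.189, 0.259], [0.407, -0.189, 0.262], [0.413, -0.191, 0.258]]
231 [[0.401, -0.195, 0.258], [0.407, -0.189, 0.28], [0.412, -0.197, 0.258]]
243 [[0.402, -0.193, 0.282], [0.407, -0.192, 0.286], [0.411, -0.204, 0.257]]
255 [[0.402, -0.195, 0.29], [0.406, -0.195, 0.291], [0.41, -0.202, 0.278]]
267 [[0.401, -0.199, 0.293], [0.406, -0.199, 0.294], [0.41, -0.201, 0.291]]
279 [[0.401, -0.201, 0.3], [0.405, -0.203, 0.296], [0.409, -0.202, 0.3]]
291 [[0.4, -0.205, 0.301], [0.404, -0.207, 0.299], [0.409, -0.203, 0.308]]
```

View pics/s2.png

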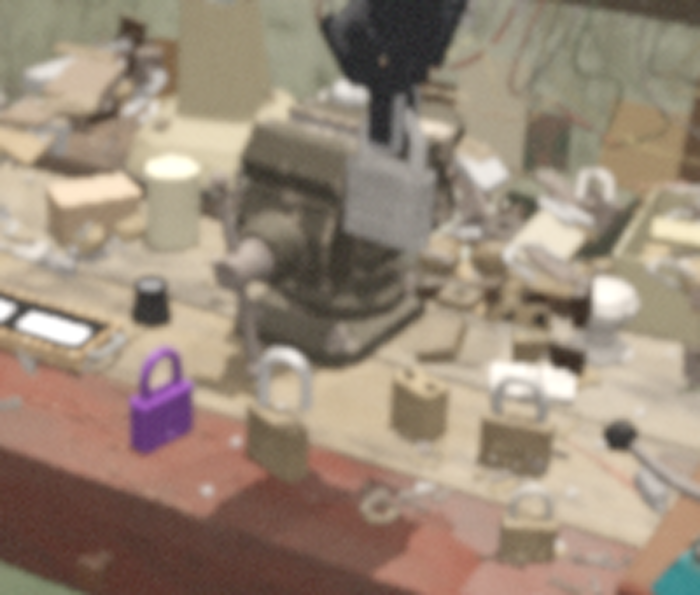

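Held upright with the body top 10 mm above the TCP, as planned (foot 37 mm below the TCP). I'll carry it towards the tray and measure the cutouts with the wrist camera.

Call:
step_arm([
  [0.5, 4.5, 0.5, 1.2, 0],
  [0.5, 4.5, 0, 1.2, 0],
  [0.5, 4.5, 0, 1.2, 0],
  [0.5, 4.5, 0, 1.2, 0],
  [0.5, 4.5, 0, 1.2, 0],
  [1, 4.5, 0, 1.2, 0],
  [1, 1.5, 0, 1.2, 0],
  [0, 0, 0, 0, 0],
])

```text
t: 7.12
position: [0.447, 0.0746, 0.2497]
tool_rot: [0.707, 0.707, -0.001, -0.001]
wrist_force: [0.2, 0.2, -3.0]
gripper_width: 0.098
grip_force: 49.7
```

```bash
cat > tray.py <<'E'
from h import *
im=wrist(); W=world(im);z=W[...,2]
g=im['image'].min(2)
for k,y in [('small',.273),('large',.193),('medium',.113)]:
    m=((abs(W[...,0]-.481)<.03)&(abs(W[...,1]-y)<.038)&(g>150)&(z<.022)&(im['z_map']>0)).astype(np.uint8)
    m=cv2.morphologyEx(m,cv2.MORPH_OPEN,np.ones((5,5),np.uint8))>0
    if m.sum()>100:
        v,u=np.where(m); print(k,m.sum(),rect(W[m]),np.median(z[m]).round(4),u.min(),u.max(),v.min(),v.max())
cv2.imwrite('pics/tray.png',im['image'])
E
python3 tray.py
```

```text
t 7.12 tcp [0.447  0.0746 0.2497] tooly yaw 0.1 down -1.0 w 0.098 F [ 0.2  0.2 -3. ] grip 49.7
small 654 (array([479.9, 260.1]), array([23.9, 29.9]), np.float32(1.1)) 0.0126 302 329 0 23
large 1800 (array([480.5, 191.7]), array([32.9, 69.5]), np.float32(89.9)) 0.0126 300 329 46 110
medium 1204 (array([482.1, 111.4]), array([29.5, 60.6]), np.float32(92.2)) 0.0125 302 326 124 174
```

View pics/tray.png

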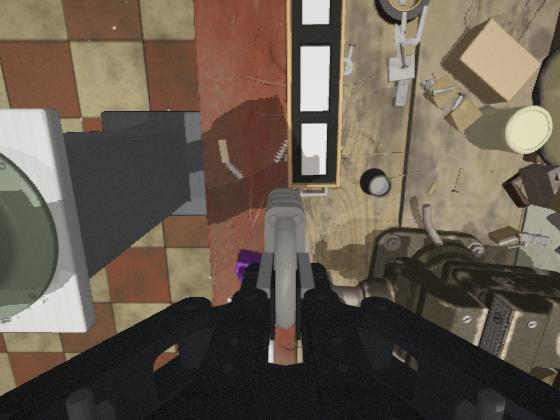

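Cutout sizes match: large 33x69.5 mm at (0.4805, 0.1917), medium 30x61 mm at (0.482, 0.1115). That corresponds to px (315,78) and (314,149). Now placing the large one.

Call:
step_arm([
  [1.1, 3.9, 0, 0, 0],
  [1.1, 3.9, 0, 0, 0],
  [1.15, 3.9, 0, 0, 0],
  [0, 0, -5, 0, 0],
  [0, 0, -5, 0, 0],
  [0, 0, -4, 0, 0],
  [0, 0, -3, 0, 0],
  [0, 0, 0, 0, 0],
])

```text
t: 8.18
position: [0.4794, 0.1892, 0.079]
tool_rot: [0.708, 0.706, -0.002, -0.001]
wrist_force: [-0.5, -0.2, -3.3]
gripper_width: 0.096
grip_force: 49.7
```

Call:
step_arm([
  [0, 0, -1, 0, 0],
  [0, 0, -1, 0, 0],
  [0, 0, -0.5, 0, 0],
  [0, 0, -0.5, 0, 0],
  [0, 0, 0, 0, 0],
  [0, 0, 0, 0, 0],
])

```text
t: 8.93
position: [0.4807, 0.191, 0.0511]
tool_rot: [0.707, 0.707, 0.0, 0.0]
wrist_force: [-0.5, 1.1, -3.2]
gripper_width: 0.094
grip_force: 49.7
```

Call:
step_arm([
  [0, 0, -0.2, 0, 0],
  [0, 0, 0, 0, 0],
  [0, 0, 0, 0, 0.2],
  [0, 0, 0, 0, 0.3],
  [0, 0, 0, 0, 0.4],
  [0, 0, 0, 0, 0.4],
  [0, 0, 0, 0, 0.5],
  [0, 0, 0, 0, 0.5],
])

```text
t: 9.93
position: [0.4806, 0.1909, 0.0489]
tool_rot: [0.707, 0.707, -0.0, -0.0]
wrist_force: [0.9, -0.1, -0.9]
gripper_width: 0.499
grip_force: 0.0
```

Call:
step_arm([
  [0, 0, 2, 0, 0.5],
  [0, 0, 3, 0, 0.5],
  [0, 0, 5, 0, 0.5],
  [0, 0, 6, 0, 0.5],
  [0, 0, 5, 0, 0.5],
  [0, -4, 0, 0, 0.5],
  [0, -4, 0, 0, 0.5],
  [0, 0, 0, 0, 0.5],
])

```text
t: 10.92
position: [0.4808, 0.108, 0.2589]
tool_rot: [0.709, 0.705, -0.0, 0.001]
wrist_force: [-0.7, 0.3, 1.1]
gripper_width: 0.5
grip_force: 0.0
```

```bash
cat > chk.py <<'E'
from h import *
import sys
x,y,zb,zt=map(float,sys.argv[1:5])
im=wrist(); W=world(im);z=W[...,2]
m=(np.hypot(W[...,0]-x,W[...,1]-y)<.042)&(z>zb)&(z<zt)&(im['z_map']>0)
print(m.sum(),rect(W[m]),W[m].mean(0).round(4),'top',np.sort(W[m][:,2])[-6:].round(4))
cv2.imwrite('pics/chk.png',im['image'])
E
python3 chk.py .4805 .1917 .04 .13
```

```text
t 10.93 tcp [0.4808 0.108  0.2589] tooly yaw -0.3 down -1.0 w 0.5 F [-0.7  0.3  1.1] grip 0.0
1081 (array([480.8, 190.3]), array([20.6, 57.3]), np.float32(90.1)) [0.481  0.1905 0.0746] top [0.1013 0.1014 0.1015 0.1016 0.1017 0.1022]
```

The large one is fully seated: top at 0.1015 m, centred within 1.5 mm. Next is the medium brass one.

Call:
step_arm([
  [-1, -4.2, 0, 1, 0.6],
  [-1, -4.2, 0, 1, 0.6],
  [-1, -4.2, 0, 1, 0.6],
  [0, -4.2, 0, 1, 0.6],
  [0, -4.2, 0, 1, 0.6],
  [1, -4.2, 0, 1, 0.7],
  [1.6, -4.2, 0, 1, 0.7],
  [1.6, -4.2, 0, 1.5, 0.7],
])

```text
t: 11.98
position: [0.4936, -0.2255, 0.259]
tool_rot: [0.652, 0.758, 0.0, 0.0]
wrist_force: [1.0, 0.3, -0.3]
gripper_width: 0.701
grip_force: 0.0
```

Call:
step_arm([
  [1.7, -4.1, -3, 0, 0.7],
  [0, 0, -3, 0, 0.7],
  [0, 0, 0, 0, 0.7],
  [0, 0, 0, 0, 0.7],
])

```text
t: 12.48
position: [0.5105, -0.2652, 0.2001]
tool_rot: [0.653, 0.758, 0.0, 0.001]
wrist_force: [-0.6, 0.0, -0.8]
gripper_width: 0.696
grip_force: 0.0
```

```bash
python3 chk.py .510 -.268 .03 .085
```

```text
t 12.47 tcp [ 0.5105 -0.2652  0.2001] tooly yaw 8.5 down -1.0 w 0.696 F [-0.6  0.  -0.8] grip 0.0
847 (array([ 510.7, -269.3]), array([17.8, 49. ]), np.float32(98.7)) [ 0.5103 -0.2656  0.0517] top [0.0754 0.0756 0.0757 0.0757 0.076  0.0764]
```

View pics/chk.png

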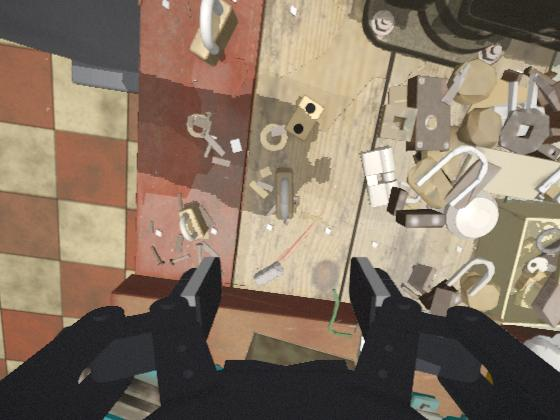

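The wrist view shows the brass medium at px (285,193), the bare body at (303,118) clear of the jaws, and the small one at (193,222). Going down.

Call:
step_arm([
  [0, -0.4, -4, 0.2, 0.7],
  [0, 0, -4, 0, 0.7],
  [0, 0, -4, 0, 0.7],
  [0, 0, -3, 0, 0.7],
  [0, 0, -1.5, 0, 0.7],
  [0, 0, -0.8, 0, 0.7],
  [0, 0, 0, 0, 0.7],
  [0, 0, 0, 0, 0.4],
])

```text
t: 13.52
position: [0.5102, -0.2703, 0.0269]
tool_rot: [0.652, 0.758, 0.0, 0.001]
wrist_force: [0.1, 0.2, 0.4]
gripper_width: 0.5
grip_force: 0.0
```

Call:
step_arm([
  [0, 0, 0, 0, 0.2],
  [0, 0, 0, 0, 0],
  [0, 0, 0, 0, 0],
  [0, 0, 0, 0, 0],
  [0, 0, 1, 0, 0],
  [0, 0, 3, 0, 0],
  [0, 0, 5, 0, 0],
  [0, 0, 6, 0, 0],
])

```text
t: 14.52
position: [0.5089, -0.2697, 0.1773]
tool_rot: [0.652, 0.758, -0.0, -0.001]
wrist_force: [0.8, -0.2, -2.5]
gripper_width: 0.079
grip_force: 49.0
```

Call:
step_arm([
  [-1, 4, 6, -1, 0],
  [-1, 4.2, 2, -1, 0],
  [-1, 4.2, 0, -1, 0],
  [-1, 4.2, 0, -1, 0],
  [0, 4.2, 0, -1, 0],
  [0, 4.2, 0, -1, 0],
  [0, 4.2, 0, -1, 0],
  [0, 0, 0, 0, 0],
])

```text
t: 15.52
position: [0.4707, 0.0192, 0.248]
tool_rot: [0.695, 0.719, 0.0, -0.0]
wrist_force: [0.1, -0.7, -1.9]
gripper_width: 0.081
grip_force: 49.0
```

```bash
python3 chk.py .47 .028 .21 .33; python3 tray.py
```

```text
t 15.53 tcp [0.4707 0.0192 0.248 ] tooly yaw 1.9 down -1.0 w 0.081 F [ 0.1 -0.7 -1.9] grip 49.0
14528 (array([469.1,  24.3]), array([43.1, 82.5]), np.float32(172.2)) [0.4705 0.0271 0.3081] top [0.33 0.33 0.33 0.33 0.33 0.33]
t 15.57 tcp [0.4707 0.0173 0.2478] tooly yaw 1.8 down -1.0 w 0.084 F [ 0.4 -1.2 -2.1] grip 49.0
large 534 (array([479.4, 185.2]), array([32.8, 57.7]), np.float32(92.7)) 0.0127 283 312 0 57
medium 1467 (array([481.8, 111.7]), array([30.2, 62.1]), np.float32(91.6)) 0.0126 284 310 71 127
```

View pics/tray.png

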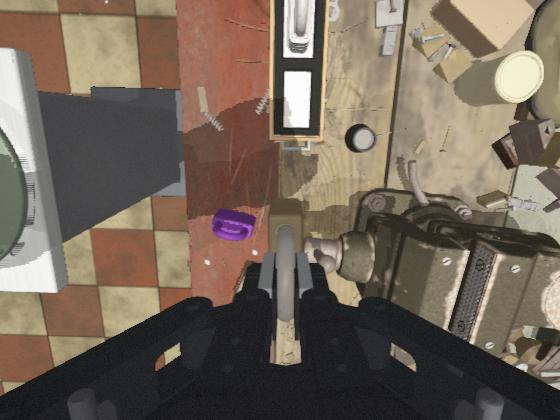

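The medium one is held upright at px (285,235), and its cutout is at (297,99), measured 30x62 mm at (0.4818, 0.1117).

Call:
step_arm([
  [0.5, 4, 0, -0.5, 0],
  [0.5, 4, 0, -0.5, 0],
  [0, 1.3, -3, 0, 0],
  [0, 0, -5, 0, 0],
  [0, 0, -5, 0, 0],
  [0, 0, -3, 0, 0],
  [0, 0, 0, 0, 0],
  [0, 0, 0, 0, 0],
])

```text
t: 16.62
position: [0.4818, 0.1089, 0.0886]
tool_rot: [0.703, 0.711, 0.0, 0.0]
wrist_force: [-0.2, -0.1, -1.2]
gripper_width: 0.083
grip_force: 49.0
```

Run:
```python
from h import *
im=wrist(); W=world(im)
for v in range(180,260,10): print(v,[W[v,u].round(3).tolist() for u in (272,285,298)])
```

```text
t 16.62 tcp [0.4818 0.1089 0.0886] tooly yaw 0.6 down -1.0 w 0.083 F [-0.2 -0.1 -1.2] grip 49.0
180 [[0.472, 0.135, 0.012], [0.482, 0.136, 0.012], [0.492, 0.136, 0.012]]
190 [[0.472, 0.128, 0.013], [0.482, 0.128, 0.013], [0.492, 0.128, 0.013]]
200 [[0.474, 0.133, 0.069], [0.482, 0.134, 0.071], [0.489, 0.133, 0.067]]
210 [[0.475, 0.134, 0.092], [0.482, 0.134, 0.093], [0.488, 0.134, 0.093]]
220 [[0.475, 0.131, 0.101], [0.482, 0.132, 0.103], [0.488, 0.132, 0.103]]
230 [[0.475, 0.126, 0.103], [0.482, 0.129, 0.111], [0.488, 0.127, 0.104]]
240 [[0.475, 0.121, 0.103], [0.482, 0.128, 0.122], [0.488, 0.121, 0.101]]
250 [[0.475, 0.116, 0.103], [0.482, 0.126, 0.129], [0.488, 0.116, 0.103]]
```

Call:
step_arm([
  [0, 0.25, -2, 0, 0],
  [0, 0, -1.5, 0, 0],
  [0, 0, -1, 0, 0],
  [0, 0, -0.5, 0, 0],
  [0, 0, 0, 0, 0],
  [0, 0, 0, 0, 0.2],
  [0, 0, 0, 0, 0.3],
  [0, 0, 0, 0, 0.4],
])

```text
t: 17.68
position: [0.4811, 0.1117, 0.0374]
tool_rot: [0.703, 0.711, -0.0, -0.0]
wrist_force: [-0.4, 0.7, 0.7]
gripper_width: 0.402
grip_force: 0.0
```

Call:
step_arm([
  [0, 0, 0, 0, 0.5],
  [0, 0, 0, 0, 0.5],
  [0, 0, 3, 0, 0.5],
  [0, 0, 5, 0, 0.5],
  [0, 0, 6, 0, 0.5],
  [0, -4, 6, 0, 0.5],
  [0, -4, 0, 0, 0.5],
  [0, 0, 0, 0, 0.5],
])

```text
t: 18.68
position: [0.4811, 0.0341, 0.2297]
tool_rot: [0.705, 0.709, -0.0, 0.001]
wrist_force: [-0.0, 0.5, -0.2]
gripper_width: 0.501
grip_force: 0.0
```

```bash
python3 chk.py .4815 .1117 .035 .13
```

```text
t 18.68 tcp [0.4811 0.0341 0.2297] tooly yaw 0.4 down -1.0 w 0.501 F [-0.   0.5 -0.2] grip 0.0
883 (array([481.3, 111.4]), array([18.3, 49.6]), np.float32(89.4)) [0.4817 0.1117 0.066 ] top [0.0889 0.089  0.0891 0.0895 0.0895 0.0899]
```

The medium is seated (top at 0.089, centred). Before going for the small one I'll check obstacles near it, including the key machine's lever.

Call:
step_arm([
  [-1, -4.3, 2, 3.3, 0.5],
  [-1, -4.3, 0, 3.3, 0.5],
  [-1, -4.3, 0, 3.3, 0.5],
  [-1, -4.3, 0, 3.3, 0.5],
  [-0.7, -4.3, 0, 3.3, 0.6],
  [-0.5, -4.3, 0, 3.3, 0.6],
  [-0.5, -4.3, 0, 3.3, 0.6],
  [0, 0, 0, 4, 0.6],
])

```text
t: 19.73
position: [0.4237, -0.2657, 0.2486]
tool_rot: [0.517, 0.856, 0.0, -0.001]
wrist_force: [-0.2, 1.0, 0.2]
gripper_width: 0.598
grip_force: 0.0
```

```bash
python3 chk.py .4147 -.317 .02 .06
python3 - <<'E'
from h import *
im=cam('top');W=world(im);z=W[...,2];v=im['z_map']>0
c=np.array([.4147,-.319]);d=W[...,:2]-c;a=np.radians(27.5)
u=d@[np.cos(a),np.sin(a)];w=d@[-np.sin(a),np.cos(a)]
for zz in (.02,.07,.12):
    m=v&(z>zz)&(z<.22)&(np.hypot(u,w)>.025)&(abs(u)<.12)&(abs(w)<.12)
    q=np.c_[u[m],w[m],z[m]]; r=np.hypot(q[:,0],q[:,1]); o=r.argsort()[:400:25]
    print(zz,m.sum(),q[o].round(3).tolist())
cv2.imwrite('pics/t3.png',cv2.resize(im['image'][170:310,370:560],None,fx=4,fy=4,interpolation=2))
E
```

```text
t 19.73 tcp [ 0.4237 -0.2657  0.2486] tooly yaw 27.7 down -1.0 w 0.598 F [-0.2  1.   0.2] grip 0.0
401 (array([ 414.6, -318.7]), array([17.1, 35.4]), np.float32(120.0)) [ 0.4142 -0.3162  0.0345] top [0.0541 0.0541 0.0541 0.0545 0.0547 0.0549]
0.02 1394 [[-0.04, -0.068, 0.022], [-0.078, -0.03, 0.154], [-0.063, -0.057, 0.052], [-0.084, -0.022, 0.146], [-0.083, -0.031, 0.154], [-0.085, -0.028, 0.153], [-0.089, -0.023, 0.152], [-0.035, -0.086, 0.056], [-0.082, -0.046, 0.021], [-0.084, -0.045, 0.026], [-0.092, -0.033, 0.154], [-0.076, -0.064, 0.053], [-0.092, -0.041, 0.031], [-0.094, -0.039, 0.046], [-0.094, -0.044, 0.052], [-0.079, -0.07, 0.052]]
0.07 841 [[-0.077, -0.028, 0.151], [-0.078, -0.035, 0.148], [-0.083, -0.032, 0.156], [-0.087, -0.035, 0.155], [-0.093, -0.039, 0.144], [-0.099, -0.054, 0.134], [-0.106, -0.063, 0.133], [-0.098, -0.078, 0.085], [-0.091, -0.087, 0.071], [-0.103, -0.074, 0.077], [-0.057, -0.115, 0.08], [-0.084, -0.099, 0.087], [-0.113, -0.067, 0.076], [-0.118, -0.059, 0.072], [-0.099, -0.088, 0.089], [-0.069, -0.115, 0.08]]
0.12 402 [[-0.077, -0.028, 0.151], [-0.078, -0.035, 0.148], [-0.083, -0.032, 0.156], [-0.087, -0.035, 0.155], [-0.093, -0.039, 0.144], [-0.099, -0.054, 0.134], [-0.108, -0.062, 0.133], [-0.112, -0.076, 0.128], [-0.116, -0.084, 0.127], [-0.11, -0.094, 0.128], [-0.117, -0.086, 0.126], [-0.118, -0.087, 0.142], [-0.115, -0.093, 0.142], [-0.112, -0.098, 0.163], [-0.12, -0.09, 0.154], [-0.119, -0.096, 0.157]]
```

View pics/chk.png

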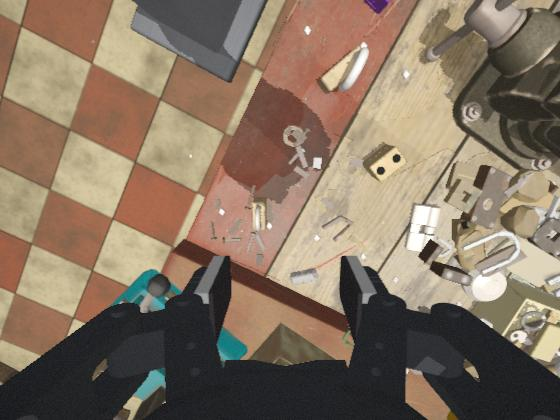

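The small padlock is at px (259,214), and the lever ball at (157,283) is about 80 mm from it at z 0.15. It's clear if the jaws are only half open, so I'll descend in stages and watch the force.

Call:
step_arm([
  [-0.5, -2.5, 0, 0.5, 0.5],
  [-0.55, -2.55, 0, 0, 0.5],
  [0, 0, -3, 0, 0.5],
  [0, 0, -4, 0, 0.5],
  [0, 0, -4, 0, 0.5],
  [0, 0, -2, 0, 0.5],
  [0, 0, 0, 0, 0.5],
  [0, 0, 0, 0, 0.5],
])

```text
t: 20.82
position: [0.4144, -0.314, 0.1203]
tool_rot: [0.513, 0.858, 0.0, 0.0]
wrist_force: [0.7, -0.3, 1.2]
gripper_width: 0.502
grip_force: 0.0
```

```bash
python3 chk.py .4147 -.319 .02 .06;  python3 - <<'E'
from h import *
s=cam('scene'); cv2.imwrite('pics/s4.png',cv2.resize(s['image'][150:320,320:540],None,fx=3.5,fy=3.5,interpolation=2))
E
```

```text
t 20.82 tcp [ 0.4144 -0.314   0.1203] tooly yaw 28.2 down -1.0 w 0.502 F [ 0.7 -0.3  1.2] grip 0.0
873 (array([ 414.4, -319.1]), array([16.5, 35.9]), np.float32(118.3)) [ 0.4134 -0.3165  0.0346] top [0.0544 0.0544 0.0544 0.0545 0.0546 0.0547]
```

View pics/s4.png

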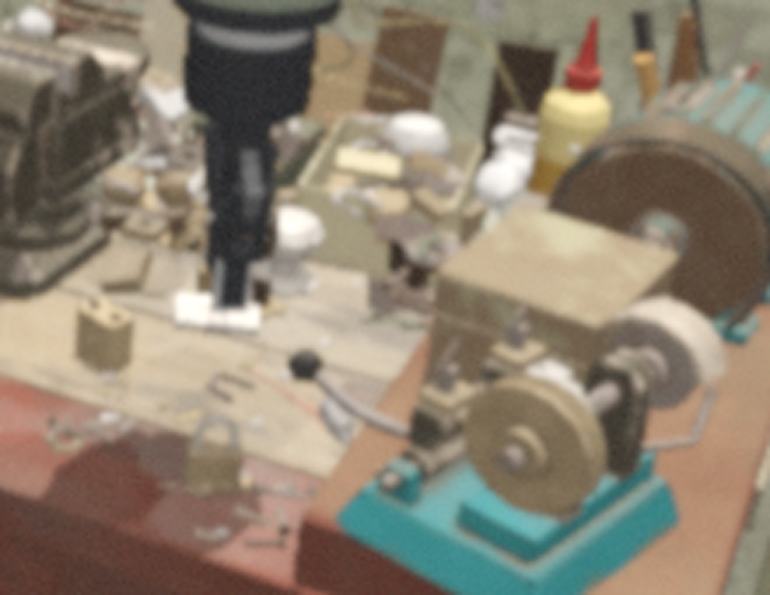

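The jaws are above the small padlock at px (215,455) and the lever ball is at (305,365). The wrist flange should pass with about 25 mm to spare.

Call:
step_arm([
  [-0.15, -0.2, -2, 0, 0.5],
  [0, 0, -2, 0, 0.5],
  [0, 0, -2, 0, 0.5],
  [0, 0, -1.5, 0, 0.5],
  [0, 0, -1.5, 0, 0.5],
  [0, 0, -0.7, 0, 0.5],
  [0, 0, 0, 0, 0.5],
  [0, 0, 0, 0, 0.3],
])

```text
t: 21.92
position: [0.4123, -0.3165, 0.0228]
tool_rot: [0.513, 0.858, -0.0, 0.0]
wrist_force: [-0.2, -0.8, -0.1]
gripper_width: 0.313
grip_force: 0.0
```

Call:
step_arm([
  [0, 0, 0, 0, 0.1],
  [0, 0, 0, 0, 0],
  [0, 0, 0, 0, 0],
  [0, 0, 0, 0, 0],
  [0, 0, 2, 0, 0],
  [0, 0, 4, 0, 0],
  [0, 0, 6, 0, 0],
  [0, 0, 6, 0, 0],
])

```text
t: 22.92
position: [0.4117, -0.3161, 0.2042]
tool_rot: [0.513, 0.858, 0.0, -0.0]
wrist_force: [0.3, -1.5, -1.1]
gripper_width: 0.039
grip_force: 49.1
```

Call:
step_arm([
  [0, 4.2, 4, -3, 0],
  [0, 5, 0, -3, 0],
  [0, 5, 0, -3, 0],
  [0, 5, 0, -3, 0],
  [0, 5, 0, -3, 0],
  [0, 5, 0, -3, 0],
  [1, 5, 0, -3, 0],
  [1, 5, 0, -3, 0],
])

```text
t: 23.92
position: [0.4321, 0.0769, 0.2426]
tool_rot: [0.681, 0.732, -0.0, 0.0]
wrist_force: [1.3, -1.0, -1.3]
gripper_width: 0.039
grip_force: 49.1
```

Call:
step_arm([
  [1, 5, 0, -3, 0],
  [1, 5, 0, 0, 0],
  [1, 2, 0, 0, 0],
  [0, 0, 0, 0, 0],
  [0, 0, 0, 0, 0],
])

```text
t: 24.55
position: [0.4618, 0.1948, 0.2422]
tool_rot: [0.7, 0.715, -0.0, 0.0]
wrist_force: [0.5, -0.2, -1.2]
gripper_width: 0.035
grip_force: 49.1
```

```bash
python3 tray.py
python3 - <<'E'
from h import *
im=wrist(); W=world(im)
for v in range(190,280,8): print(v,[W[v,u].round(3).tolist() for u in (272,285,298)])
E
```

```text
t 24.55 tcp [0.4618 0.1948 0.2422] tooly yaw 1.2 down -1.0 w 0.035 F [ 0.5 -0.2 -1.2] grip 49.1
small 1117 (array([479.8, 271.6]), array([30.2, 47.8]), np.float32(91.3)) 0.0125 289 315 93 136
large 449 (array([480.6, 191.1]), array([32.9, 69. ]), np.float32(91.1)) 0.0127 287 314 155 210
t 24.6 tcp [0.4619 0.1946 0.2423] tooly yaw 1.2 down -1.0 w 0.042 F [ 0.2 -0.7 -2.1] grip 49.1
190 [[0.445, 0.179, -0.001], [0.462, 0.183, 0.018], [0.476, 0.192, 0.061]]
198 [[0.446, 0.169, 0.001], [0.462, 0.173, 0.018], [0.476, 0.183, 0.06]]
206 [[0.446, 0.158, 0.001], [0.462, 0.163, 0.019], [0.477, 0.174, 0.061]]
214 [[0.446, 0.146, -0.003], [0.463, 0.153, 0.019], [0.477, 0.164, 0.059]]
222 [[0.454, 0.208, 0.23], [0.462, 0.209, 0.234], [0.469, 0.209, 0.232]]
230 [[0.455, 0.209, 0.247], [0.462, 0.209, 0.248], [0.469, 0.209, 0.247]]
238 [[0.455, 0.204, 0.247], [0.462, 0.206, 0.251], [0.469, 0.205, 0.248]]
246 [[0.455, 0.199, 0.246], [0.462, 0.205, 0.26], [0.469, 0.201, 0.249]]
254 [[0.456, 0.205, 0.271], [0.462, 0.204, 0.267], [0.468, 0.206, 0.271]]
262 [[0.456, 0.205, 0.279], [0.462, 0.201, 0.27], [0.467, 0.205, 0.279]]
270 [[0.457, 0.205, 0.287], [0.462, 0.198, 0.272], [0.467, 0.205, 0.287]]
278 [[0.457, 0.205, 0.294], [0.462, 0.195, 0.273], [0.467, 0.205, 0.294]]
```

View pics/tray.png

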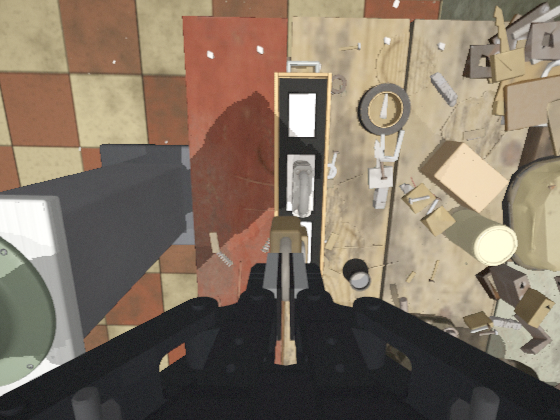

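The small cutout is at px (302,115), measured 30x48 mm at (0.4798, 0.2716). The held padlock's centre is (0.462, 0.191) and its foot is about 23-25 mm below the TCP.

Call:
step_arm([
  [0.9, 4, 0, 0, 0],
  [0.9, 4, 0, 0, 0],
  [0, 0, -3, 0, 0],
  [0, 0, -5, 0, 0],
  [0, 0, -5, 0, 0],
  [0, 0, -3, 0, 0],
  [0, 0, 0, 0, 0],
  [0, 0, 0, 0, 0],
])

```text
t: 25.65
position: [0.4807, 0.2757, 0.0838]
tool_rot: [0.7, 0.715, 0.001, 0.0]
wrist_force: [0.2, 0.1, 0.2]
gripper_width: 0.036
grip_force: 49.1
```

Run:
```python
from h import *
im=wrist(); W=world(im)
for v in range(206,254,8): print(v,[W[v,u].round(3).tolist() for u in (272,285,298)])
```

```text
t 25.65 tcp [0.4807 0.2757 0.0838] tooly yaw 1.2 down -1.0 w 0.036 F [0.2 0.1 0.2] grip 49.1
206 [[0.471, 0.283, 0.012], [0.481, 0.283, 0.012], [0.49, 0.284, 0.013]]
214 [[0.471, 0.277, 0.014], [0.481, 0.277, 0.012], [0.491, 0.277, 0.012]]
222 [[0.473, 0.29, 0.074], [0.481, 0.29, 0.074], [0.488, 0.29, 0.073]]
230 [[0.474, 0.289, 0.087], [0.481, 0.29, 0.089], [0.487, 0.29, 0.088]]
238 [[0.474, 0.285, 0.089], [0.481, 0.287, 0.092], [0.487, 0.286, 0.089]]
246 [[0.474, 0.281, 0.088], [0.481, 0.287, 0.103], [0.488, 0.281, 0.089]]
```

Call:
step_arm([
  [0, 0, -2, 0, 0],
  [0, 0, -1.5, 0, 0],
  [0, 0, -0.7, 0, 0],
  [0, 0, -0.4, 0, 0],
  [0, 0, 0, 0, 0],
  [0, 0, 0, 0, 0],
  [0, 0, 0, 0, 0.15],
  [0, 0, 0, 0, 0.25],
])

```text
t: 26.7
position: [0.4802, 0.2757, 0.0365]
tool_rot: [0.699, 0.715, 0.0, 0.0]
wrist_force: [0.1, 0.3, 0.1]
gripper_width: 0.251
grip_force: 0.0
```

Call:
step_arm([
  [0, 0, 0, 0, 0.4],
  [0, 0, 0, 0, 0.45],
  [0, 0, 2, 0, 0.45],
  [0, 0, 4, 0, 0.45],
  [0, 0, 6, 0, 0.45],
  [0, 0, 6, 0, 0.45],
  [0, -4, 0, 0, 0.45],
  [0, -4, 0, 0, 0.45],
])

```text
t: 27.7
position: [0.4799, 0.195, 0.2182]
tool_rot: [0.699, 0.715, 0.001, 0.001]
wrist_force: [1.2, -0.2, -0.9]
gripper_width: 0.451
grip_force: 0.0
```

Call:
step_arm([
  [-1, -4, 2, 0, 0.45],
  [-1, -4, 2, 0, 0.45],
  [-1, -3, 0, 0, 0.45],
  [0, 0, 0, 0, 0.45],
  [0, 0, 0, 0, 0.45],
])

```text
t: 28.32
position: [0.4501, 0.0862, 0.2572]
tool_rot: [0.699, 0.715, 0.0, 0.0]
wrist_force: [0.6, 0.8, -0.3]
gripper_width: 0.453
grip_force: 0.0
```

```bash
python3 chk.py .4805 .2716 .03 .08;python3 chk.py .4805 .1917 .04 .13;python3 chk.py .4815 .1117 .035 .13
```

```text
t 28.32 tcp [0.4501 0.0862 0.2572] tooly yaw 1.3 down -1.0 w 0.453 F [ 0.6  0.8 -0.3] grip 0.0
468 (array([481.5, 266.9]), array([17. , 26.7]), np.float32(90.9)) [0.4805 0.2632 0.0455] top [0.0663 0.0664 0.0667 0.0667 0.0668 0.0669]
t 28.38 tcp [0.4501 0.0865 0.257 ] tooly yaw 1.3 down -1.0 w 0.452 F [ 0.4 -0.5  0.5] grip 0.0
1194 (array([481. , 190.4]), array([21.1, 58.1]), np.float32(89.9)) [0.479  0.1891 0.0741] top [0.1011 0.1012 0.1013 0.1017 0.1023 0.1027]
t 28.43 tcp [0.4501 0.0866 0.2567] tooly yaw 1.3 down -1.0 w 0.453 F [-0.5  0.6 -0.3] grip 0.0
729 (array([481.8, 111.7]), array([18.1, 49.9]), np.float32(90.6)) [0.48   0.1141 0.0649] top [0.0886 0.0887 0.0889 0.0894 0.0895 0.0898]
```

View pics/chk.png

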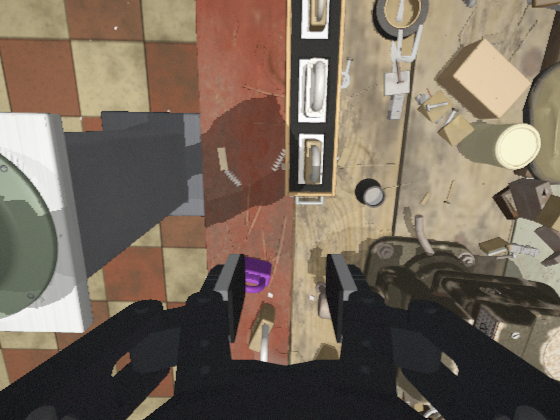

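All three padlocks stand seated in the tray, at px (315,10), (314,90) and (314,160). Their tops are at 0.067, 0.1015 and 0.089 m, as expected.

```bash
python3 -c "
from station import robot
print(robot.hand_in())"
```

```text
the job is handed in; nothing more can be done
None
```

I handed the job in at about 28 s with all three closed padlocks standing seated in their own cutouts, and I never touched the open padlock or the bare body; the judge returned no verdict.

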